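# Set a tension stage to its index with the screw slack taken up

## Robot

A 6-joint arm with a two-finger parallel gripper is mounted at the origin on the work surface. World frame = base frame: x ahead of the robot, y to its left, z up, the work surface at z = 0. Lengths are in m, angles in degrees, forces in N, time in s.
With the tool pointing down it reaches from about 0.3 to 0.75 m from the base axis. Payload 8.5 kg.
Tool frame: the origin (TCP) lies on the centre line of the jaws, within the pads' length; the fingertips stand 19 mm ahead of it and the grasp point (between the pads) is the TCP; z points along the fingers, x is the direction in which the jaws open and shut, and the axes are right-handed (so a half turn about z gives the same grasp; the last joint's range is limited). The gripper opens to 85 mm and grips with 20 to 120 N. Pads are 22 mm wide; open, the fingers measure 114 mm over their backs; the gripper's body (76 mm by 85 mm) begins 54 mm behind the grasp point. The pads swing forward as they close: fully open they stand 13 mm farther back than shut.
Start: joints at [-85.56, 21.807, 74.336, -0, 83.858, -12.336], TCP at [0.159, -0.527, 0.25] pointing down, gripper open.
Joint ranges: [-178.18, 178.18], [-50.72, 133.34], [12.68, 142.11], [-81.47, 261.47], [9.98, 163.14], [-165.26, 165.26]. Speed limits (degrees/s): [136.94, 136.94, 180, 180, 180, 180].

## Interface

Orientations are given as a 3x3 rotation matrix whose columns are the frame's x, y, z axes.
In Python, from rig import env, cams, order gives the robot as it stands.
- The arm moves only by the tool step_arm, never from a script. Its argument "steps" is a list of rows, each an object with "xyz": the shift along the tool's x, y, z normalised to -1 to 1, where 1 is 0.04 m, a list of three; "turn": the turn, a rotation vector about the tool's x, y, z normalised to -1 to 1, where 1 is 0.08 rad, a list of three; "gripper": the gripper command: -1 is shut, 1 is fully open, values between are in proportion. A call has 1 to 20 rows; each row shifts and turns the commanded pose from where the row before left it, along the tool's axes as they then stand; what a row does not reach is not made up. A row lasts 1/12 s, in which the tool goes at most 41.7 mm and 7.16 degrees, less where a joint would pass 70% of its speed; a pose out of reach is approached as far as the arm can. A call with a number of a shift or a turn outside -1 to 1 is refused whole. A call with a gripper value outside its range is refused whole. The fingers move at their own pace and stop on an object; "squeeze" is the grip in N (left out, the last holds). Time passes only in rows, so rows that do not move let the fingers close. It gives the time, the measured TCP pose, the force and the opening at its end, in the units of the state.
- env.observe(): the state, without advancing time (a new reading comes with each control period).
- cams.get_image(name): name is "side" or "top" or "wrist"; returns (picture, depth): 384x512x3 uint8, red, green, blue; 384x512 float32, m along the optical axis (not along the pixel's ray), 0 where there is no reading.
- cams.camera_info(name): a dict with "fx", "fy", "cx", "cy" (pixels), "k1" (the pictures are not rectified: a ray, as slopes to the right and down, at radius r is drawn at 1 + k1 r^2 times it, then the intrinsics apply), "extrinsics" (4x4, takes a point from camera to world coordinates). Camera axes: x right, y down, z forward; pixel columns grow to the right and rows downward; lengths in m; the calibration is good to about 2 mm. A picture is of the moment at which its call begins: read the wrist's pose just before it. camera_info takes no time and is no camera call; for the wrist camera it gives the pose at the moment of the call.
- order.close_job(): hands the job in, once; it reports no verdict.
The state is a dict: "time_s": time; "q": joint angles; "qvel": joint speeds; "joint_efforts": joint torques, N m; "position": TCP position; "tool_rot": TCP orientation; "ft_force": force on the tool from outside, world axes, zero at the start; "wrist_torque": the same for the moment, N m; "grip_width": finger opening in m.
Only numpy, scipy, OpenCV 4.12 (cv2) and the standard library are available. Lean on these libraries where they do the work, as an engineer would, in place of code of your own. Each camera call takes 0.05 s, during which the arm holds its last target. There are 200 camera calls.

## Task

The screw drive of this hand-wound tension stage has slack, so its moving grip must be set from one side. With the T-handle, wind the moving grip counter-clockwise towards the fixed grip until its pointer is at least 5 mm past the index point, and let go of the handle; then take the handle afresh and wind clockwise until the two points stand level, leaving the slack taken up in that last direction, and let go. Move the grip only with the handle, and leave the index and the things lying around alone.

Things in the scene. Friction and masses are not known exactly. Their poses are not given: they have to be found in the camera images.
- handle_bar (a point): Centre of the T-handle's bar (dark steel, 80 long, 16 wide, 18 tall, centre 115 above the table) on a vertical shaft at one end of the stage. x axis along the bar, z up; it turns about z with the handle. The disc and pins below it reach 95 above the table, 11 below the bar's underside. Nearest other tall part: the moving grip, over 80 away. It stays where it is left.
- grip (a joint): Position in m of the moving grip (dark steel carriage with C-shaped jaw on two guide rods) along the stage, growing away from the handle, towards the fixed grip. Starts between -0.003 and 0.003, can go from -0.020 to 0.040. Level with the index when it equals index. It moves only while the handle's dog pushes a pin, 0.010 m per rad, and stays where it is left.
- handle (a joint): Slack: angle in rad of the handle on its screw shaft, counter-clockwise from above positive, from -0.35 (brass dog against the pin that it pushes when winding clockwise) to +0.35 (against the other). The bar's angle in the stage (0: along the x axis of stage) is grip / 0.010 + handle. Turning takes 0.03 N m in the slack, about 0.15 when the grip moves too.
- dog_tip (a point): Outer end of the brass dog, a finger 6 wide below the bar and square to it, 31 from the handle axis, 90 above the table, between two upright pins (7 thick, tops at 95) on the aluminium disc (68 in diameter) of the screw shaft. Turned counter-clockwise from above, it pushes a pin and the grip moves away from the handle, 10 mm per rad; clockwise: the other pin, the grip comes back.
- index (a joint): Position in m of the index along its rail, on the same scale as grip; starts between 0.009 and 0.015. Stiff; not to be moved.
- pointer (a point): Tip of the cone-shaped steel pointer on the moving grip's side, 60 above the table. Its y axis points along the stage from the handle to the fixed grip.
- index_tip (a point): Tip of the fixed index cone on the small aluminium clamp at the edge of the stage, facing the pointer across a gap of 4 mm, 60 above the table. Its y axis points along the stage from the handle to the fixed grip; the points are level when they have the same y along it.
- stage: The tension stage, screwed to the table: grey plate 170 x 375 x 15. Origin on the table under the handle axis; x across, y along the stage from the handle to the fixed grip. The moving grip stands about 130 from the handle axis, the fixed one (100 tall) 285. Not movable.
- specimen_a: Loose dog-bone specimen of aluminium, 160 x 25 x 6, lying beside the stage on the robot's side; leave alone. Origin under its middle, x along it.
- specimen_b: Loose dog-bone specimen of aluminium, 160 x 25 x 6, lying beside the stage on the side away from the robot; leave alone. Origin under its middle, x along it.
- spare_jaw: Loose steel jaw block 50 x 70 x 34, on the table beyond the stage; leave alone. Origin under its middle.
- spanner: Loose steel spanner, 170 long, lying on the table; leave alone. x along it.
- calliper: Loose black and steel calliper, 190 long, lying on the table; leave alone. x along it.
- mouse: Loose black computer mouse, 105 x 60 x 31, on the table; leave alone. Origin under its middle.

How it is judged (in metres and radians):
On the way:
1. the grip's pointer is at least 5 mm past the index, towards the fixed grip, and the handle has been let go (y of pointer in the frame of index_tip above 0.005 m and contact force between the fingers and handle below 0.5 N), for 0.2 s.
At the end, for the whole second after the job is handed in: pointer within 3 mm of level with the index, the slack taken up clockwise (handle below -0.2: dog within 0.15 rad of its pin), handle let go (y of pointer in the frame of index_tip between -0.003 and 0.003 m and value of joint handle below -0.2 rad and contact force between the fingers and handle below 0.5 N); the robot touches nothing.
It fails at once if the index was shifted by more than 2 mm (distance of index_tip from where it was at the start of the episode above 0.002 m).
It fails at once if the moving grip was pushed by hand (contact force between any of the arm, the fingers and grip above 4 N).
It fails at once if a thing lying around was moved by more than 20 mm (distance of any of specimen_a, specimen_b, spare_jaw, spanner, calliper, mouse from where it was at the start of the episode above 0.02 m).
It also fails if it takes over 72 s, if anything falls off the work surface, if the arm or the gripper's body presses on something with over 40 N, if the wrist force passes 120 N, or if a joint passes its speed limit or range.

## Working session

There is one attempt and no reset: what is moved stays moved. The work goes in short steps, Python scripts to look and compute and a tool call to move; the robot and the scene stay as the last step left them, time stands still between calls to the robot, and variables do not carry over. Pictures are saved under pics/ and viewed, about 8 in all and at most 12, crops included, and the job is handed in when it is done.

Besides the shell and the picture viewer there is one more tool, called in YAML: its name, and indented under it one key for each argument. step_arm: Moves the arm, as the interface text tells. Scaled input: -1 to 1 covers 0.04 m each way for a shift and 0.08 rad each way for a turn. Its arguments: {"type":"object","properties":{"steps":{"type":"array"},"squeeze":{"type":"number"}},"required":["steps"]}

```bash
mkdir -p pics
cat > h.py <<'E'
import numpy as np, cv2
from rig import env, cams, order
def snap(n,fn,crop=None,s=1):
    ci=cams.camera_info(n); im,d=cams.get_image(n)
    np.savez('pics/'+fn+'.npz',im=im,d=d,E=ci['extrinsics'],k=[ci[a] for a in('fx','fy','cx','cy','k1')])
    show(fn,fn,crop,s); return im,d,ci
def show(src,fn,crop=None,s=1):
    im=np.load('pics/'+src+'.npz')['im'][:,:,::-1]
    if crop: x0,y0,x1,y1=crop; im=im[y0:y1,x0:x1]
    cv2.imwrite('pics/'+fn+'.png',cv2.resize(im,None,fx=s,fy=s,interpolation=cv2.INTER_CUBIC))
def ray(src,u,v):
    z=np.load('pics/'+src+'.npz');fx,fy,cx,cy,k1=z['k'];E=z['E']
    K=np.array([[fx,0,cx],[0,fy,cy],[0,0,1.]])
    p=cv2.undistortPoints(np.array([[[u,v]]],float),K,np.array([k1,0,0,0.]))[0,0]
    return E[:3,3],E[:3,:3]@np.array([p[0],p[1],1])
def atz(src,u,v,z):
    o,r=ray(src,u,v); return o+r*(z-o[2])/r[2]
def dep(src,u,v):
    o,r=ray(src,u,v); d=np.load('pics/'+src+'.npz')['d']; return o+r*d[int(round(v)),int(round(u))]
def tri(*obs):
    A=np.zeros((3,3));b=np.zeros(3)
    for s,u,v in obs:
        o,r=ray(s,u,v);r=r/np.linalg.norm(r);P=np.eye(3)-np.outer(r,r);A+=P;b+=P@o
    return np.linalg.solve(A,b)
E
python3 - <<'E'
from h import *
np.set_printoptions(precision=4,suppress=True)
for n in('top','side','wrist'):
    snap(n,n+'0'); z=np.load(f'pics/{n}0.npz'); print(n,z['E'],z['k'])
a=[cv2.imread(f'pics/{n}0.png') for n in('top','side')]
cv2.imwrite('pics/both.png',cv2.resize(np.vstack(a),(400,600)))
print(env.observe())
E
```

```text
top [[ 0.0234 -0.9961  0.0848  0.4426]
 [-0.9997 -0.0237 -0.0025  0.067 ]
 [ 0.0045 -0.0847 -0.9964  1.374 ]
 [ 0.      0.      0.      1.    ]] [373.3977 373.3977 261.0915 191.3469  -0.0153]
side [[-0.7065  0.4503 -0.546   1.3988]
 [ 0.7077  0.4545 -0.5409  0.8997]
 [ 0.0046 -0.7685 -0.6398  1.0726]
 [ 0.      0.      0.      1.    ]] [472.5611 472.5611 254.3349 191.5711  -0.0546]
wrist [[ 0.289  -0.9225 -0.2561  0.2236]
 [-0.9573 -0.2785 -0.0769 -0.5072]
 [-0.0004  0.2674 -0.9636  0.373 ]
 [ 0.      0.      0.      1.    ]] [331.2327 331.2327 248.8073 191.9677  -0.0632]
{'time_s': 0.15, 'q': array([-85.5579,  21.8306,  74.3712,  -0.0004,  83.8568, -12.3387]), 'qvel': array([ 0.0325, -0.1144, -0.1801,  0.0166,  0.0178,  0.1009]), 'joint_efforts': array([  0.003 , -44.8624, -23.1344,  -0.0001,   0.0038,  -0.    ]), 'position': array([ 0.1587, -0.5264,  0.2499]), 'tool_rot': array([[ 0.2887, -0.9574, -0.0001],
       [-0.9574, -0.2887,  0.001 ],
       [-0.001 , -0.0002, -1.    ]]), 'ft_force': array([ 0.6713, -0.3687,  0.6423]), 'wrist_torque': array([-0.0415, -0.0551,  0.0133]), 'grip_width': 0.08524856421241707}
```

View pics/both.png

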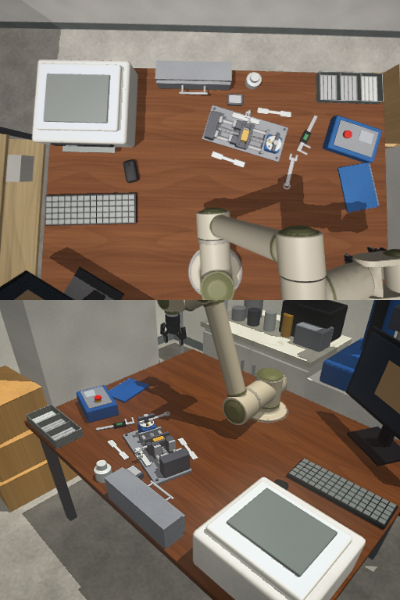

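The stage sits around (313,170) in the top picture and (200,192) in the side one; the handle is at its right end in the top view. I'll enlarge both.

Run:
```python
from h import *
show('top0','tc',(250,120,380,200),6)
show('side0','sc',(150,140,260,220),6)
a=cv2.imread('pics/tc.png');b=cv2.imread('pics/sc.png')
print(a.shape,b.shape)
```

```text
(480, 780, 3) (480, 660, 3)
```

View pics/tc.png

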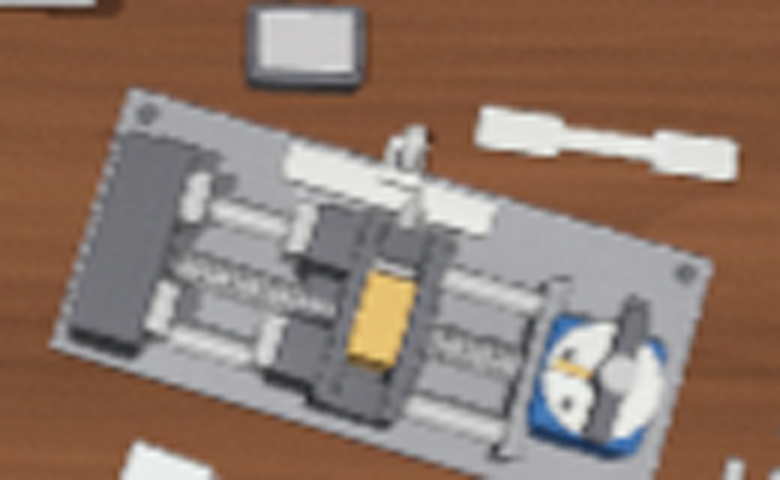

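View pics/sc.png

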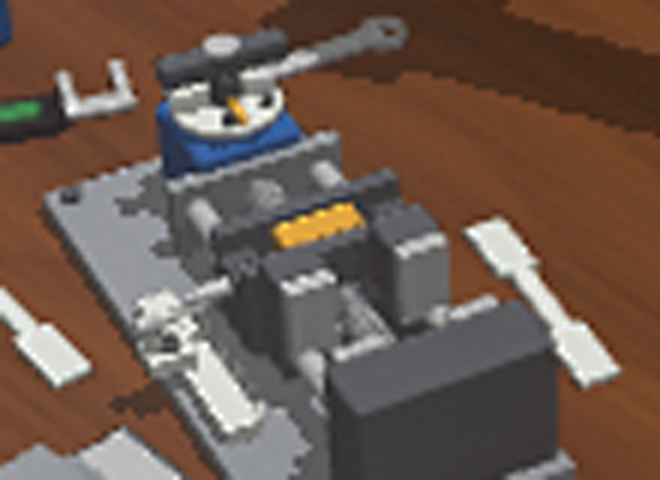

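Run:
```python
from h import *
np.set_printoptions(precision=4,suppress=True)
T=lambda x,y:(250+(x+.5)/6-.5,120+(y+.5)/6-.5)
S=lambda x,y:(150+(x+.5)/6-.5,140+(y+.5)/6-.5)
print('hubtop tri',tri(('top0',*T(620,370)),('side0',*S(222,44))))
for p,q in (((632,302),(282,44)),((601,440),(165,72))):
    print('barend',tri(('top0',*T(*p)),('side0',*S(*q))),atz('top0',*T(*p),.124),dep('top0',*T(*p)))
a,b,c=[atz('top0',*T(*p),.015) for p in((131,90),(712,263),(52,346))]
print(a,b,c,np.linalg.norm(a-b),np.linalg.norm(a-c)); 
d=(a-b)/np.linalg.norm(a-b);print('stage y',d,np.degrees(np.arctan2(d[1],d[0])))
d=(a-c)/np.linalg.norm(a-c);print('stage x',d,np.degrees(np.arctan2(d[1],d[0])))
print('pointer/index approx',atz('top0',*T(412,195),.06))
```

```text
hubtop tri [ 0.5889 -0.2428  0.1278]
barend [ 0.6016 -0.2172  0.1565] [ 0.6293 -0.2518  0.124 ] [ 0.6442 -0.2774  0.0237]
barend [ 0.577  -0.2665  0.0835] [ 0.5508 -0.2345  0.124 ] [ 0.5507 -0.2344  0.1243]
[0.77   0.0303 0.015 ] [ 0.6709 -0.3288  0.015 ] [0.6098 0.0752 0.015 ] 0.37258012094532983 0.16636029091606738
stage y [0.266 0.964 0.   ] 74.5749724363956
stage x [ 0.9629 -0.27    0.    ] -15.66180919410676
pointer/index approx [ 0.6998 -0.1369  0.06  ]
```

Bar centre ≈ (0.590, −0.243), top at 0.124, length 80 mm (agrees); bar direction about −12°, stage x at −15.5°. I'll go above it, with joint 6 on its positive side so that it has room to wind.

step_arm:
  steps:
    - {"xyz":[-0.23,-0.773,0],"turn":[0,0,0],"gripper":1}
    - {"xyz":[-0.23,-0.773,0],"turn":[0,0,0],"gripper":1}
    - {"xyz":[-0.23,-0.773,0],"turn":[0,0,0],"gripper":1}
    - {"xyz":[-0.23,-0.773,0],"turn":[0,0,0],"gripper":1}
    - {"xyz":[-0.23,-0.773,0],"turn":[0,0,0],"gripper":1}
    - {"xyz":[-0.23,-0.773,0],"turn":[0,0,0],"gripper":1}
    - {"xyz":[-0.23,-0.773,0],"turn":[0,0,0],"gripper":1}
    - {"xyz":[-0.23,-0.773,0],"turn":[0,0,0],"gripper":1}
    - {"xyz":[-0.23,-0.773,0],"turn":[0,0,0],"gripper":1}
    - {"xyz":[-0.23,-0.773,0],"turn":[0,0,0],"gripper":1}
    - {"xyz":[-0.23,-0.773,0],"turn":[0,0,0],"gripper":1}
    - {"xyz":[-0.23,-0.773,0],"turn":[0,0,0],"gripper":1}
    - {"xyz":[-0.23,-0.773,0],"turn":[0,0,0],"gripper":1}
    - {"xyz":[-0.23,-0.773,0],"turn":[0,0,0],"gripper":1}
    - {"xyz":[-0.23,-0.773,0],"turn":[0,0,0],"gripper":1}
    - {"xyz":[-0.23,-0.773,0],"turn":[0,0,0],"gripper":1}

```text
time_s: 1.48
position: [0.5911, -0.2416, 0.25]
tool_rot: [[0.289, -0.957, -0.001], [-0.957, -0.289, 0.0], [-0.001, 0.0, -1.0]]
ft_force: [-0.2, -0.3, 0.7]
grip_width: 0.0853
```

step_arm:
  steps:
    - {"xyz":[0,0,0],"turn":[0,0,0.9],"gripper":1}
    - {"xyz":[0,0,0],"turn":[0,0,0.9],"gripper":1}
    - {"xyz":[0,0,0],"turn":[0,0,0.9],"gripper":1}
    - {"xyz":[0,0,0],"turn":[0,0,0.9],"gripper":1}
    - {"xyz":[0,0,0],"turn":[0,0,0.9],"gripper":1}
    - {"xyz":[0,0,0],"turn":[0,0,0.9],"gripper":1}
    - {"xyz":[0,0,0],"turn":[0,0,0.9],"gripper":1}
    - {"xyz":[0,0,0],"turn":[0,0,0],"gripper":1}
    - {"xyz":[0,0,0],"turn":[0,0,0],"gripper":1}

```text
time_s: 2.23
position: [0.5899, -0.2428, 0.25]
tool_rot: [[-0.208, -0.978, -0.0], [-0.978, 0.208, 0.0], [-0.0, 0.001, -1.0]]
ft_force: [-0.3, 0.4, -0.3]
grip_width: 0.0853
```

Run:
```python
from h import *
np.set_printoptions(precision=4,suppress=True)
snap('wrist','w1',None,1.5); o=env.observe();print(o['position'],o['tool_rot'],o['q'],o['time_s'])
```

```text
[ 0.5899 -0.2428  0.2501] [[-0.2074 -0.9782 -0.0004]
 [-0.9782  0.2074  0.0002]
 [-0.0002  0.0004 -1.    ]] [-32.9898  30.929   58.941   -0.0005  90.1554  68.9823] 2.2833
```

View pics/w1.png

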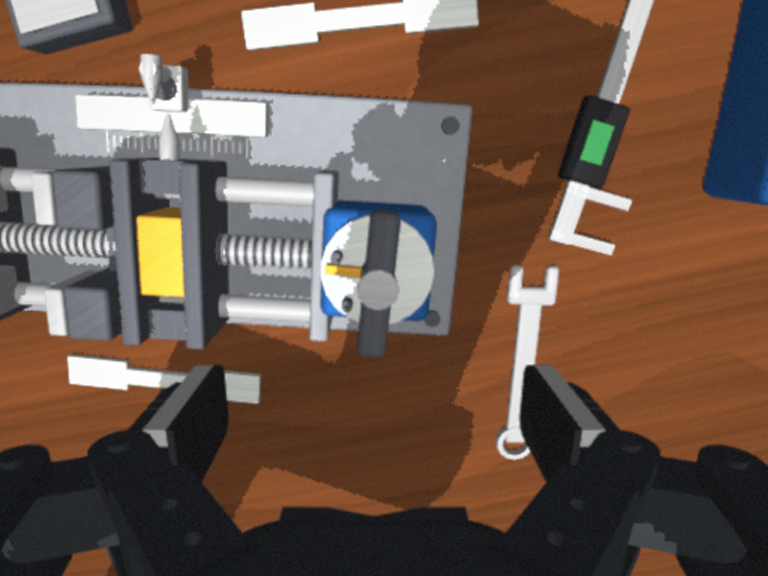

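Run:
```python
from h import *
np.set_printoptions(precision=4,suppress=True)
W=lambda x,y:((x+.5)/1.5-.5,(y+.5)/1.5-.5)
T=lambda x,y:(250+(x+.5)/6-.5,120+(y+.5)/6-.5)
print('hub',tri(('w1',*W(378,288)),('top0',*T(620,370))),dep('w1',*W(378,288)))
a,b=[atz('w1',*W(*p),.124) for p in((384,212),(372,354))]
print(a,b,(a+b)/2,np.linalg.norm(a-b),np.degrees(np.arctan2(*(a-b)[1::-1])))
for p in((384,225),(374,335)):print('bar depth',dep('w1',*W(*p)))
a,b=[atz('w1',*W(*p),.06) for p in((168,117),(152,100))]
print('ptr',a,'idx',b,'dy',(b-a)@[.268,.9635,0])
```

```text
hub [ 0.5896 -0.2448  0.1278] [ 0.5884 -0.2453  0.1255]
[ 0.626  -0.2563  0.124 ] [ 0.5524 -0.2345  0.124 ] [ 0.5892 -0.2454  0.124 ] 0.07673519060564733 -16.488592016162684
bar depth [ 0.6195 -0.255   0.1234]
bar depth [ 0.5626 -0.2378  0.1233]
ptr [ 0.7025 -0.1395  0.06  ] idx [ 0.7142 -0.1328  0.06  ] dy 0.009598019425257981
```

step_arm:
  steps:
    - {"xyz":[0.045,0,0.5],"turn":[0,0,0.4],"gripper":0.2}
    - {"xyz":[0,0,0.6],"turn":[0,0,0],"gripper":0.2}
    - {"xyz":[0,0,0.6],"turn":[0,0,0],"gripper":0.2}
    - {"xyz":[0,0,0.6],"turn":[0,0,0],"gripper":0.2}
    - {"xyz":[0,0,0.5],"turn":[0,0,0],"gripper":0.2}
    - {"xyz":[0,0,0.4],"turn":[0,0,0],"gripper":0.2}
    - {"xyz":[0,0,0.025],"turn":[0,0,0],"gripper":0.2}
    - {"xyz":[0,0,0],"turn":[0,0,0],"gripper":0.2}
    - {"xyz":[0,0,0],"turn":[0,0,0],"gripper":0.2}
  squeeze: 40

```text
time_s: 3.03
position: [0.59, -0.2449, 0.1225]
tool_rot: [[-0.24, -0.971, 0.001], [-0.971, 0.24, -0.001], [0.001, -0.002, -1.0]]
ft_force: [-0.5, 1.0, 1.1]
grip_width: 0.0514
```

step_arm:
  steps:
    - {"xyz":[0,0,0],"turn":[0,0,0],"gripper":-1}
    - {"xyz":[0,0,0],"turn":[0,0,0],"gripper":-1}
    - {"xyz":[0,0,0],"turn":[0,0,0],"gripper":-1}
    - {"xyz":[0,0,0],"turn":[0,0,0],"gripper":-1}
    - {"xyz":[0,0,0],"turn":[0,0,0],"gripper":-1}
    - {"xyz":[0,0,0],"turn":[0,0,0],"gripper":-1}
    - {"xyz":[0,0,0],"turn":[0,0,0],"gripper":-1}
    - {"xyz":[0,0,0],"turn":[0,0,0],"gripper":-1}
    - {"xyz":[0,0,0],"turn":[0,0,0],"gripper":-1}
    - {"xyz":[0,0,0],"turn":[0,0,0],"gripper":-1}
  squeeze: 40

```text
time_s: 3.87
position: [0.5898, -0.245, 0.1225]
tool_rot: [[-0.241, -0.971, 0.002], [-0.971, 0.241, -0.001], [0.001, -0.002, -1.0]]
ft_force: [-0.8, -1.6, 5.5]
grip_width: 0.0193
```

Opening 19 mm instead of 16: the pads sit on the round boss (~20 mm) at the bar's middle. With a firm squeeze it should still turn (and the bar flanks engage after a few degrees), so I'll wind and check.

step_arm:
  steps:
    - {"xyz":[0,0,0],"turn":[0,0,0],"gripper":-1}
    - {"xyz":[0,0,0],"turn":[0,0,0],"gripper":-1}
    - {"xyz":[0,0,0],"turn":[0,0,-0.5],"gripper":-1}
    - {"xyz":[0,0,0],"turn":[0,0,-0.9],"gripper":-1}
    - {"xyz":[0,0,0],"turn":[0,0,-0.9],"gripper":-1}
    - {"xyz":[0,0,0],"turn":[0,0,-0.9],"gripper":-1}
    - {"xyz":[0,0,0],"turn":[0,0,-0.9],"gripper":-1}
    - {"xyz":[0,0,0],"turn":[0,0,-0.9],"gripper":-1}
    - {"xyz":[0,0,0],"turn":[0,0,-0.9],"gripper":-1}
    - {"xyz":[0,0,0],"turn":[0,0,-0.9],"gripper":-1}
    - {"xyz":[0,0,0],"turn":[0,0,-0.9],"gripper":-1}
    - {"xyz":[0,0,0],"turn":[0,0,-0.9],"gripper":-1}
    - {"xyz":[0,0,0],"turn":[0,0,-0.9],"gripper":-1}
    - {"xyz":[0,0,0],"turn":[0,0,-0.9],"gripper":-1}
    - {"xyz":[0,0,0],"turn":[0,0,-0.9],"gripper":-1}
    - {"xyz":[0,0,0],"turn":[0,0,-0.5],"gripper":-1}
    - {"xyz":[0,0,0],"turn":[0,0,0],"gripper":-1}
  squeeze: 100

```text
time_s: 5.28
position: [0.5893, -0.243, 0.1227]
tool_rot: [[0.647, -0.762, -0.0], [-0.762, -0.647, 0.002], [-0.002, -0.001, -1.0]]
ft_force: [-4.0, 8.5, 10.1]
grip_width: 0.017
```

Run:
```python
from h import *
np.set_printoptions(precision=4,suppress=True)
o=env.observe();print(o['ft_force'],o['wrist_torque'],o['q'],o['grip_width'],o['time_s'])
snap('wrist','w2',None,1.5);snap('side','s2',(150,140,260,220),5)
a=cv2.imread('pics/w2.png');b=cv2.imread('pics/s2.png')
c=np.zeros((600,800,3),np.uint8);a=cv2.resize(a,(400,300));c[:300,:400]=a;c[:,:][200:600,250:800]=b;c[:300,:400]=a;cv2.imwrite('pics/c2.png',c)
```

```text
[-3.9715  8.4804 10.0615] [1.2596 0.6763 0.001 ] [-33.0678  36.6514  70.121    0.1129  73.3074  16.5781] 0.017017307088611686 5.2833
```

View pics/c2.png

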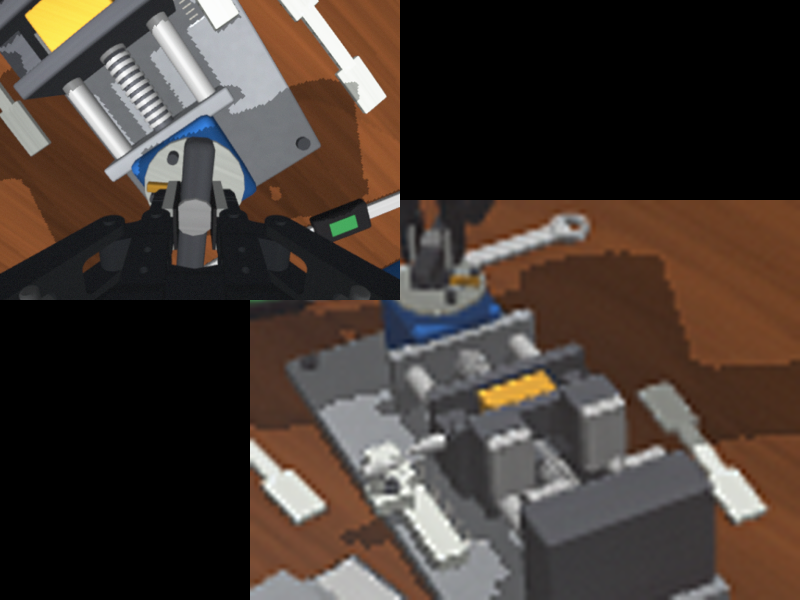

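The bar turned with the gripper (opening now 17 mm, the pads on the flanks); the dog is coming to its pin. Winding about 1.5 rad more, then letting go.

step_arm:
  steps:
    - {"xyz":[0,0,0],"turn":[0,0,-0.6],"gripper":-1}
    - {"xyz":[0,0,0],"turn":[0,0,-0.9],"gripper":-1}
    - {"xyz":[0,0,0],"turn":[0,0,-1],"gripper":-1}
    - {"xyz":[0,0,0],"turn":[0,0,-1],"gripper":-1}
    - {"xyz":[0,0,0],"turn":[0,0,-1],"gripper":-1}
    - {"xyz":[0,0,0],"turn":[0,0,-1],"gripper":-1}
    - {"xyz":[0,0,0],"turn":[0,0,-1],"gripper":-1}
    - {"xyz":[0,0,0],"turn":[0,0,-1],"gripper":-1}
    - {"xyz":[0,0,0],"turn":[0,0,-1],"gripper":-1}
    - {"xyz":[0,0,0],"turn":[0,0,-1],"gripper":-1}
    - {"xyz":[0,0,0],"turn":[0,0,-1],"gripper":-1}
    - {"xyz":[0,0,0],"turn":[0,0,-1],"gripper":-1}
    - {"xyz":[0,0,0],"turn":[0,0,-1],"gripper":-1}
    - {"xyz":[0,0,0],"turn":[0,0,-1],"gripper":-1}
    - {"xyz":[0,0,0],"turn":[0,0,-1],"gripper":-1}
    - {"xyz":[0,0,0],"turn":[0,0,-1],"gripper":-1}
    - {"xyz":[0,0,0],"turn":[0,0,-1],"gripper":-1}
    - {"xyz":[0,0,0],"turn":[0,0,-1],"gripper":-1}
    - {"xyz":[0,0,0],"turn":[0,0,-1],"gripper":-1}
    - {"xyz":[0,0,0],"turn":[0,0,-1],"gripper":-1}

```text
time_s: 7.05
position: [0.5861, -0.2426, 0.1225]
tool_rot: [[0.769, 0.64, -0.009], [0.64, -0.769, 0.004], [-0.004, -0.009, -1.0]]
ft_force: [-22.8, 9.8, 18.3]
grip_width: 0.0167
```

step_arm:
  steps:
    - {"xyz":[0,0,0],"turn":[0,0,0],"gripper":-1}
    - {"xyz":[0,0,0],"turn":[0,0,0],"gripper":0.2}
    - {"xyz":[0,0,0],"turn":[0,0,0],"gripper":0.2}
    - {"xyz":[0,0,0],"turn":[0,0,0],"gripper":0.2}
    - {"xyz":[0,0,0],"turn":[0,0,0],"gripper":0.2}
    - {"xyz":[0,0,0],"turn":[0,0,0],"gripper":0.2}
    - {"xyz":[0,0,0],"turn":[0,0,0],"gripper":0.2}
    - {"xyz":[0,0,0],"turn":[0,0,0],"gripper":0.2}
    - {"xyz":[0,0,-0.5],"turn":[0,0,0],"gripper":0.2}
    - {"xyz":[0,0,-0.8],"turn":[0,0,0],"gripper":0.2}
    - {"xyz":[0,0,-0.8],"turn":[0,0,0],"gripper":0.2}
    - {"xyz":[0,0,-0.7],"turn":[0,0,0],"gripper":0.2}
    - {"xyz":[0,0,-0.4],"turn":[0,0,0],"gripper":0.2}
    - {"xyz":[0,0,0],"turn":[0,0,0],"gripper":0.2}
    - {"xyz":[0,0,0],"turn":[0,0,0],"gripper":0.2}

```text
time_s: 8.3
position: [0.5896, -0.2446, 0.2496]
tool_rot: [[0.771, 0.637, 0.001], [0.637, -0.771, -0.001], [0.0, 0.001, -1.0]]
ft_force: [0.1, 0.1, -0.9]
grip_width: 0.0516
```

Run:
```python
from h import *
np.set_printoptions(precision=4,suppress=True)
o=env.observe();print(o['position'],o['q'],o['grip_width'],o['time_s'])
snap('wrist','w3',None,1.2);snap('side','s3',(160,140,260,220),5);snap('top','t3',(250,120,380,200),4)
```

```text
[ 0.5896 -0.2446  0.2496] [-33.1411  30.9504  58.9824   0.0017  89.9958 -72.676 ] 0.051563078376485064 8.3
```

View pics/w3.png

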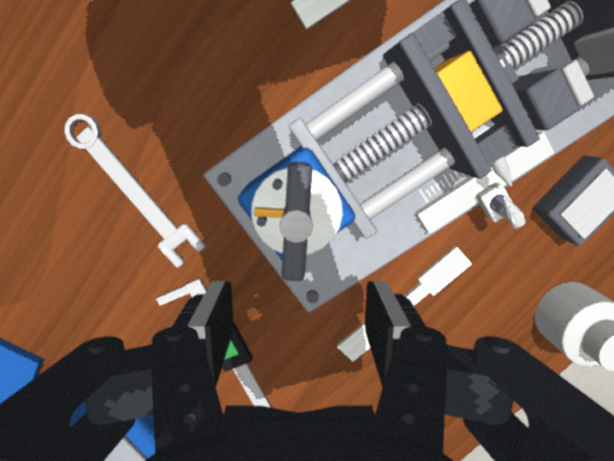

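The bar is released and points up/down at (296,225); pointer near (503,180) is to the right of (past) the index clamp near (487,188). Enlarging those and the dog.

Run:
```python
from h import *
show('w3','a',(380,115,450,195),7); show('w3','b',(195,115,305,240),2)
a=cv2.imread('pics/a.png');b=cv2.imread('pics/b.png')
c=np.zeros((560,720,3),np.uint8);c[:560,:490]=a;c[:250,500:720]=b
cv2.imwrite('pics/c3.png',c)
```

```text
(no output)
```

View pics/c3.png

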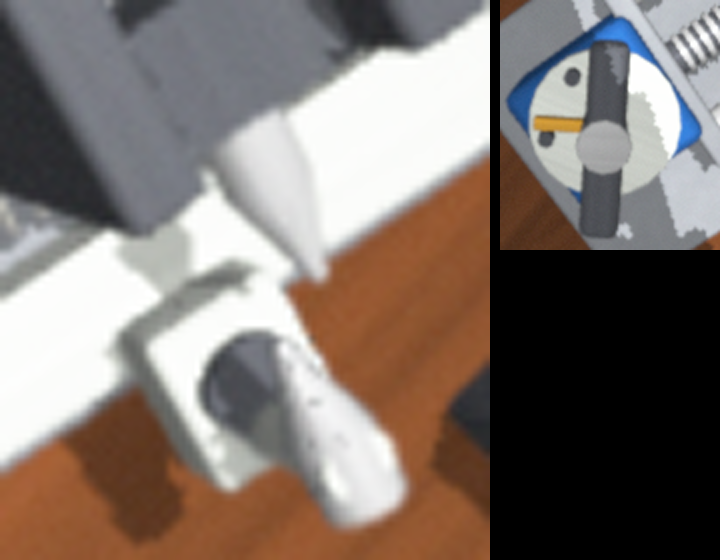

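Run:
```python
from h import *
np.set_printoptions(precision=4,suppress=True)
C=lambda x,y:(380+(x+.5)/7-.5,115+(y+.5)/7-.5)
W=lambda x,y:((x+.5)/1.2-.5,(y+.5)/1.2-.5)
y=np.array([.267,.9637,0]);x=np.array([.9637,-.267,0])
p,i=[atz('w3',*C(*q),.06) for q in((319,278),(284,341))]
print(p,i,'dy',(p-i)@y,'dx',(i-p)@x)
print('idx z',tri(('w3',*C(284,341)),('w1',(152.5)/1.5-.5,100.5/1.5-.5)))
a,b=[atz('w3',*W(*q),.124) for q in((299,164),(294,279))]
print((a+b)/2,np.linalg.norm(a-b),np.degrees(np.arctan2(*(a-b)[1::-1])))
show('w1','x',(85,30,135,110),7)
```

```text
[ 0.7096 -0.122   0.06  ] [ 0.7123 -0.1313  0.06  ] dy 0.008222924940220547 dx 0.005081031688892871
idx z [ 0.7154 -0.1303  0.054 ]
[ 0.5867 -0.2437  0.124 ] 0.07694087077634496 127.06008540307815
```

View pics/x.png

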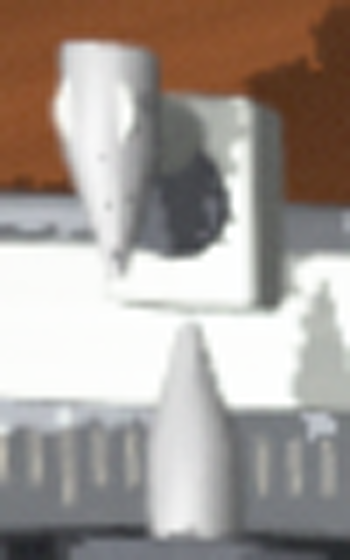

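Pointer is 8 mm past the index (gap 4–5 mm as it should be), milestone reached with the handle free. Now a fresh grasp, and clockwise about 0.70 + 0.82 = 1.52 rad; I'll stop a bit short, then check.

step_arm:
  steps:
    - {"xyz":[-0.02,-0.04,0.5],"turn":[0,0,0.2],"gripper":0.2}
    - {"xyz":[0,0,0.6],"turn":[0,0,0],"gripper":0.2}
    - {"xyz":[0,0,0.6],"turn":[0,0,0],"gripper":0.2}
    - {"xyz":[0,0,0.6],"turn":[0,0,0],"gripper":0.2}
    - {"xyz":[0,0,0.5],"turn":[0,0,0],"gripper":0.2}
    - {"xyz":[0,0,0.38],"turn":[0,0,0],"gripper":0.2}
    - {"xyz":[0,0,0],"turn":[0,0,0],"gripper":0.2}
    - {"xyz":[0,0,0],"turn":[0,0,0],"gripper":-1}
    - {"xyz":[0,0,0],"turn":[0,0,0],"gripper":-1}
    - {"xyz":[0,0,0],"turn":[0,0,0],"gripper":-1}
    - {"xyz":[0,0,0],"turn":[0,0,0],"gripper":-1}
    - {"xyz":[0,0,0],"turn":[0,0,0],"gripper":-1}
    - {"xyz":[0,0,0],"turn":[0,0,0],"gripper":-1}
    - {"xyz":[0,0,0],"turn":[0,0,0],"gripper":-1}
    - {"xyz":[0,0,0],"turn":[0,0,0],"gripper":-1}
    - {"xyz":[0,0,0],"turn":[0,0,0],"gripper":-1}
    - {"xyz":[0,0,0],"turn":[0,0,0],"gripper":-1}
    - {"xyz":[0,0,0],"turn":[0,0,0],"gripper":-1}

```text
time_s: 9.95
position: [0.5876, -0.2446, 0.1235]
tool_rot: [[0.781, 0.624, 0.0], [0.624, -0.781, -0.002], [-0.001, 0.002, -1.0]]
ft_force: [-4.0, -2.2, 2.9]
grip_width: 0.0172
```

step_arm:
  steps:
    - {"xyz":[0,0,0],"turn":[0,0,0.5],"gripper":-1}
    - {"xyz":[0,0,0],"turn":[0,0,1],"gripper":-1}
    - {"xyz":[0,0,0],"turn":[0,0,1],"gripper":-1}
    - {"xyz":[0,0,0],"turn":[0,0,1],"gripper":-1}
    - {"xyz":[0,0,0],"turn":[0,0,1],"gripper":-1}
    - {"xyz":[0,0,0],"turn":[0,0,1],"gripper":-1}
    - {"xyz":[0,0,0],"turn":[0,0,1],"gripper":-1}
    - {"xyz":[0,0,0],"turn":[0,0,1],"gripper":-1}
    - {"xyz":[0,0,0],"turn":[0,0,1],"gripper":-1}
    - {"xyz":[0,0,0],"turn":[0,0,1],"gripper":-1}
    - {"xyz":[0,0,0],"turn":[0,0,1],"gripper":-1}
    - {"xyz":[0,0,0],"turn":[0,0,1],"gripper":-1}
    - {"xyz":[0,0,0],"turn":[0,0,1],"gripper":-1}
    - {"xyz":[0,0,0],"turn":[0,0,1],"gripper":-1}
    - {"xyz":[0,0,0],"turn":[0,0,1],"gripper":-1}
    - {"xyz":[0,0,0],"turn":[0,0,1],"gripper":-1}
    - {"xyz":[0,0,0],"turn":[0,0,1],"gripper":-1}
    - {"xyz":[0,0,0],"turn":[0,0,1],"gripper":-1}
    - {"xyz":[0,0,0],"turn":[0,0,0.5],"gripper":-1}
    - {"xyz":[0,0,0],"turn":[0,0,0],"gripper":-1}

```text
time_s: 11.62
position: [0.5872, -0.2446, 0.1235]
tool_rot: [[0.719, -0.695, -0.001], [-0.695, -0.719, -0.002], [0.001, 0.002, -1.0]]
ft_force: [-6.5, -2.4, 4.3]
grip_width: 0.0169
```

Run:
```python
from h import *
snap('wrist','w4',None,1.2);snap('side','s4',(160,150,230,210),6)
a=cv2.imread('pics/w4.png');a=cv2.resize(a,(400,300));b=cv2.imread('pics/s4.png')[:, :400]
cv2.imwrite('pics/c4.png',np.hstack([np.vstack([a,np.zeros((60,400,3),np.uint8)]),b]))
```

```text
(no output)
```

View pics/c4.png

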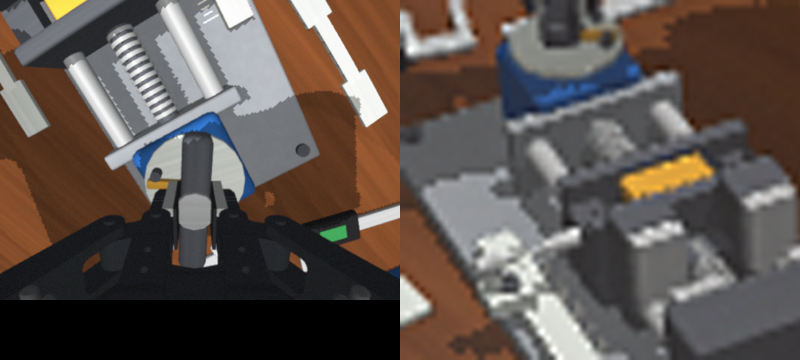

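The dog is against the other pin and the handle turned 1.44 rad; about 0.8 mm should remain. One more 0.08 rad, let go, lift and measure.

step_arm:
  steps:
    - {"xyz":[0,0,0],"turn":[0,0,0.5],"gripper":-1}
    - {"xyz":[0,0,0],"turn":[0,0,0.4],"gripper":-1}
    - {"xyz":[0,0,0],"turn":[0,0,0],"gripper":-1}
    - {"xyz":[0,0,0],"turn":[0,0,0],"gripper":-1}
    - {"xyz":[0,0,0],"turn":[0,0,0],"gripper":0.2}
    - {"xyz":[0,0,0],"turn":[0,0,0],"gripper":0.2}
    - {"xyz":[0,0,0],"turn":[0,0,0],"gripper":0.2}
    - {"xyz":[0,0,0],"turn":[0,0,0],"gripper":0.2}
    - {"xyz":[0,0,0],"turn":[0,0,0],"gripper":0.2}
    - {"xyz":[0,0,0],"turn":[0,0,0],"gripper":0.2}
    - {"xyz":[0,0,-0.5],"turn":[0,0,0],"gripper":0.2}
    - {"xyz":[0,0,-0.8],"turn":[0,0,0],"gripper":0.2}
    - {"xyz":[0,0,-0.8],"turn":[0,0,0],"gripper":0.2}
    - {"xyz":[0,0,-0.7],"turn":[0,0,0],"gripper":0.2}
    - {"xyz":[0,0,-0.4],"turn":[0,0,0],"gripper":0.2}
    - {"xyz":[0,0,0],"turn":[0,0,0],"gripper":0.2}

```text
time_s: 13.05
position: [0.5888, -0.2443, 0.2545]
tool_rot: [[0.669, -0.743, 0.006], [-0.743, -0.669, -0.004], [0.007, -0.002, -1.0]]
ft_force: [0.2, -0.6, 0.8]
grip_width: 0.0513
```

step_arm:
  steps:
    - {"xyz":[0,0,0],"turn":[0,0,0.9],"gripper":0.2}
    - {"xyz":[0,0,0],"turn":[0,0,0.9],"gripper":0.2}
    - {"xyz":[0,0,0],"turn":[0,0,0.9],"gripper":0.2}
    - {"xyz":[0,0,0],"turn":[0,0,0.9],"gripper":0.2}
    - {"xyz":[0,0,0],"turn":[0,0,0.9],"gripper":0.2}
    - {"xyz":[-0.5,0,0],"turn":[0,0,0.9],"gripper":0.2}
    - {"xyz":[-0.5,0,0],"turn":[0,0,0.9],"gripper":0.2}
    - {"xyz":[-0.5,0,0],"turn":[0,0,0.9],"gripper":0.2}
    - {"xyz":[-0.5,0,0],"turn":[0,0,0.9],"gripper":0.2}
    - {"xyz":[-0.5,0,0],"turn":[0,0,0.9],"gripper":0.2}
    - {"xyz":[0,0,0],"turn":[0,0,0.9],"gripper":0.2}
    - {"xyz":[0,0,0],"turn":[0,0,0.9],"gripper":0.2}
    - {"xyz":[0,0,0],"turn":[0,0,0],"gripper":0.2}
    - {"xyz":[0,0,0],"turn":[0,0,0],"gripper":0.2}

```text
time_s: 14.22
position: [0.5652, -0.1469, 0.2494]
tool_rot: [[-0.129, -0.992, -0.001], [-0.992, 0.129, 0.001], [-0.0, 0.001, -1.0]]
ft_force: [0.1, 0.3, -0.5]
grip_width: 0.0511
```

Run:
```python
from h import *
np.set_printoptions(precision=4,suppress=True)
o=env.observe();print(o['position'],o['tool_rot'][:,0],o['grip_width'],o['time_s'])
snap('wrist','w5')
for n,p in (('ptr',[.706,-.13,.06]),('hub',[.588,-.244,.1])):
    z=np.load('pics/w5.npz');fx,fy,cx,cy,k1=z['k'];E=z['E'];q=E[:3,:3].T@(np.array(p)-E[:3,3])
    u,v=np.array([fx,fy])*q[:2]/q[2]+[cx,cy];print(n,u,v)
    x0,y0=int(u)-38,int(v)-45
    if n=='ptr':a0=(max(x0,0),max(y0,0));show('w5','a5',(*a0,a0[0]+75,a0[1]+85),6);print(a0)
    else: show('w5','b5',(x0-10,y0-15,x0+90,y0+100),3)
a=cv2.imread('pics/a5.png');b=cv2.imread('pics/b5.png');c=np.zeros((510,790,3),np.uint8)
c[:a.shape[0],:a.shape[1]]=a;c[:b.shape[0],460:460+b.shape[1]]=b;cv2.imwrite('pics/c5.png',c)
```

```text
[ 0.5652 -0.1469  0.2494] [-0.1287 -0.9917 -0.0004] 0.051089264725428817 14.2167
ptr 207.4410912030479 14.923284131598791
(169, 0)
hub 362.3048756596076 141.2639772002635
```

View pics/c5.png

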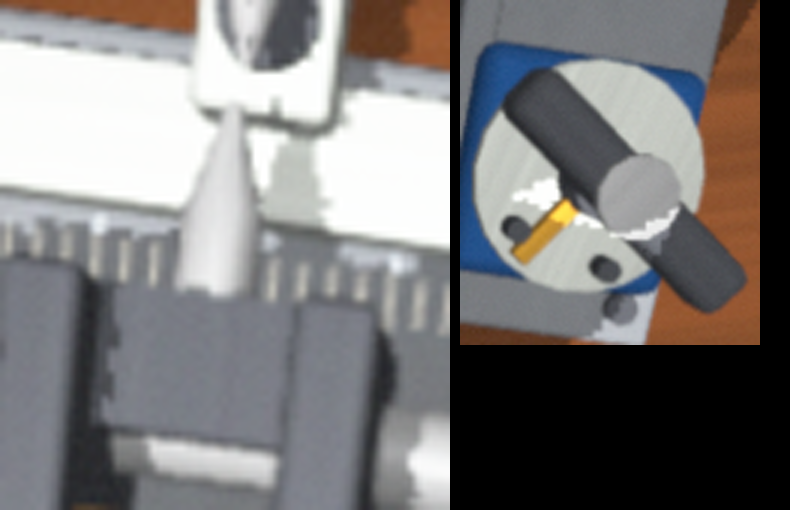

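The dog lies against the clockwise-side pin; pointer tip (236,105), index tip (255,66) in the crop.

Run:
```python
from h import *
C=lambda x,y:(169+(x+.5)/6-.5,(y+.5)/6-.5)
y=np.array([.267,.9637,0]);x=np.array([.9637,-.267,0])
p,i=[atz('w5',*C(*q),.06) for q in((236,103),(255,67))]
print(p,i,'dy',(p-i)@y,'dx',(i-p)@x)
```

```text
[ 0.70728247 -0.12992227  0.06      ] [ 0.7117248  -0.13338166  0.06      ] dy 0.0021477207774412603 dx 0.00520472986704501
```

This reading gives +2.1 mm where dead reckoning gave about 0, so I'll look from nearer with the tips central in view.

step_arm:
  steps:
    - {"xyz":[-0.23,-0.64,0],"turn":[0,0,0],"gripper":0.2}
    - {"xyz":[-0.23,-0.64,0.3],"turn":[0,0,0],"gripper":0.2}
    - {"xyz":[-0.22,-0.64,0.5],"turn":[0,0,0],"gripper":0.2}
    - {"xyz":[0,0,0.2],"turn":[0,0,0],"gripper":0.2}
    - {"xyz":[0,0,0],"turn":[0,0,0],"gripper":0.2}
    - {"xyz":[0,0,0],"turn":[0,0,0],"gripper":0.2}

```text
time_s: 14.77
position: [0.6446, -0.1303, 0.2098]
tool_rot: [[-0.13, -0.991, -0.001], [-0.991, 0.13, 0.0], [-0.0, 0.001, -1.0]]
ft_force: [-1.1, -0.8, 1.3]
grip_width: 0.0515
```

Run:
```python
from h import *
snap('wrist','w6')
z=np.load('pics/w6.npz');fx,fy,cx,cy,k1=z['k'];E=z['E'];q=E[:3,:3].T@(np.array([.709,-.131,.06])-E[:3,3])
u,v=np.array([fx,fy])*q[:2]/q[2]+[cx,cy];x0,y0=int(u)-45,int(v)-40;print(x0,y0)
show('w6','a6',(x0,y0,x0+90,y0+80),7)
```

```text
193 64
```

View pics/a6.png

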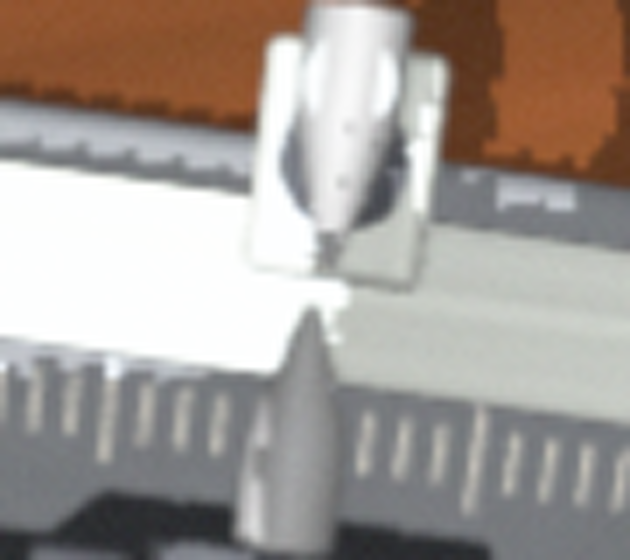

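Nearer view: pointer (312,308), index tip (328,266): along the stage the pointer is still ~1.2–2 mm past. Inside the tolerance, but a small clockwise nudge (~0.15 rad) centres it.

step_arm:
  steps:
    - {"xyz":[0,0,-0.5],"turn":[0,0,0],"gripper":0.2}
    - {"xyz":[0.5,0.172,-0.5],"turn":[0,0,0],"gripper":0.2}
    - {"xyz":[0.5,0.172,0],"turn":[0,0,0],"gripper":0.2}
    - {"xyz":[0.5,0.172,0],"turn":[0,0,0],"gripper":0.2}
    - {"xyz":[0.5,0.172,0],"turn":[0,0,0],"gripper":0.2}
    - {"xyz":[0.5,0.172,0],"turn":[0,0,0],"gripper":0.2}
    - {"xyz":[0.5,0.172,0],"turn":[0,0,0],"gripper":0.2}
    - {"xyz":[0,0,0],"turn":[0,0,-0.9],"gripper":0.2}
    - {"xyz":[0,0,0],"turn":[0,0,-0.9],"gripper":0.2}
    - {"xyz":[0,0,0],"turn":[0,0,-0.9],"gripper":0.2}
    - {"xyz":[0,0,0],"turn":[0,0,-0.9],"gripper":0.2}
    - {"xyz":[0,0,0],"turn":[0,0,-0.9],"gripper":0.2}
    - {"xyz":[0,0,0],"turn":[0,0,-0.9],"gripper":0.2}
    - {"xyz":[0,0,0],"turn":[0,0,-0.9],"gripper":0.2}
    - {"xyz":[0,0,0],"turn":[0,0,-0.9],"gripper":0.2}
    - {"xyz":[0,0,0],"turn":[0,0,-0.9],"gripper":0.2}
    - {"xyz":[0,0,0],"turn":[0,0,-0.9],"gripper":0.2}
    - {"xyz":[0,0,0],"turn":[0,0,-0.9],"gripper":0.2}
    - {"xyz":[0,0,0],"turn":[0,0,-0.9],"gripper":0.2}
    - {"xyz":[0,0,0],"turn":[0,0,0],"gripper":0.2}
    - {"xyz":[0,0,0],"turn":[0,0,0],"gripper":0.2}

```text
$.steps: bad value
```

Run:
```python
from h import *
C=lambda x,y:(193+(x+.5)/7-.5,64+(y+.5)/7-.5)
y=np.array([.267,.9637,0]);x=np.array([.9637,-.267,0])
p,i=[atz('w6',*C(*q),.06) for q in((312,306),(328,266))]
print(p,i,'dy',(p-i)@y,'dx',(i-p)@x)
```

```text
[ 0.70747995 -0.12956292  0.06      ] [ 0.71165676 -0.13198708  0.06      ] dy 0.0012209539263882583 dx 0.004672450348784467
```

Refused (21 rows); the near view gives +1.2 mm. Sending it again with one row fewer.

step_arm:
  steps:
    - {"xyz":[0,0,-0.5],"turn":[0,0,0],"gripper":0.2}
    - {"xyz":[0.5,0.172,-0.5],"turn":[0,0,0],"gripper":0.2}
    - {"xyz":[0.5,0.172,0],"turn":[0,0,0],"gripper":0.2}
    - {"xyz":[0.5,0.172,0],"turn":[0,0,0],"gripper":0.2}
    - {"xyz":[0.5,0.172,0],"turn":[0,0,0],"gripper":0.2}
    - {"xyz":[0.5,0.172,0],"turn":[0,0,0],"gripper":0.2}
    - {"xyz":[0.5,0.172,0],"turn":[0,0,0],"gripper":0.2}
    - {"xyz":[0,0,0],"turn":[0,0,-0.9],"gripper":0.2}
    - {"xyz":[0,0,0],"turn":[0,0,-0.9],"gripper":0.2}
    - {"xyz":[0,0,0],"turn":[0,0,-0.9],"gripper":0.2}
    - {"xyz":[0,0,0],"turn":[0,0,-0.9],"gripper":0.2}
    - {"xyz":[0,0,0],"turn":[0,0,-0.9],"gripper":0.2}
    - {"xyz":[0,0,0],"turn":[0,0,-0.9],"gripper":0.2}
    - {"xyz":[0,0,0],"turn":[0,0,-0.9],"gripper":0.2}
    - {"xyz":[0,0,0],"turn":[0,0,-0.9],"gripper":0.2}
    - {"xyz":[0,0,0],"turn":[0,0,-0.9],"gripper":0.2}
    - {"xyz":[0,0,0],"turn":[0,0,-0.9],"gripper":0.2}
    - {"xyz":[0,0,0],"turn":[0,0,-0.9],"gripper":0.2}
    - {"xyz":[0,0,0],"turn":[0,0,-0.9],"gripper":0.2}
    - {"xyz":[0,0,0],"turn":[0,0,0],"gripper":0.2}

```text
time_s: 16.48
position: [0.5878, -0.244, 0.2518]
tool_rot: [[0.671, -0.742, 0.002], [-0.742, -0.671, -0.001], [0.002, -0.001, -1.0]]
ft_force: [0.6, -0.1, 0.4]
grip_width: 0.051
```

step_arm:
  steps:
    - {"xyz":[0,0,0.5],"turn":[0,0,0],"gripper":0.2}
    - {"xyz":[0,0,0.6],"turn":[0,0,0],"gripper":0.2}
    - {"xyz":[0,0,0.6],"turn":[0,0,0],"gripper":0.2}
    - {"xyz":[0,0,0.6],"turn":[0,0,0],"gripper":0.2}
    - {"xyz":[0,0,0.5],"turn":[0,0,0],"gripper":0.2}
    - {"xyz":[0,0,0.38],"turn":[0,0,0],"gripper":0.2}
    - {"xyz":[0,0,0],"turn":[0,0,0],"gripper":0.2}
    - {"xyz":[0,0,0],"turn":[0,0,0],"gripper":-1}
    - {"xyz":[0,0,0],"turn":[0,0,0],"gripper":-1}
    - {"xyz":[0,0,0],"turn":[0,0,0],"gripper":-1}
    - {"xyz":[0,0,0],"turn":[0,0,0],"gripper":-1}
    - {"xyz":[0,0,0],"turn":[0,0,0],"gripper":-1}
    - {"xyz":[0,0,0],"turn":[0,0,0],"gripper":-1}
    - {"xyz":[0,0,0],"turn":[0,0,0],"gripper":-1}
    - {"xyz":[0,0,0],"turn":[0,0,0],"gripper":-1}
    - {"xyz":[0,0,0],"turn":[0,0,0],"gripper":-1}
    - {"xyz":[0,0,0],"turn":[0,0,0],"gripper":-1}
    - {"xyz":[0,0,0],"turn":[0,0,0],"gripper":-1}

```text
time_s: 17.98
position: [0.5884, -0.2436, 0.1252]
tool_rot: [[0.669, -0.744, 0.001], [-0.744, -0.669, -0.001], [0.002, -0.0, -1.0]]
ft_force: [-3.6, 1.8, 6.1]
grip_width: 0.0164
```

step_arm:
  steps:
    - {"xyz":[0,0,0],"turn":[0,0,0.5],"gripper":-1}
    - {"xyz":[0,0,0],"turn":[0,0,0.7],"gripper":-1}
    - {"xyz":[0,0,0],"turn":[0,0,0.5],"gripper":-1}
    - {"xyz":[0,0,0],"turn":[0,0,0],"gripper":-1}
    - {"xyz":[0,0,0],"turn":[0,0,0],"gripper":-1}
    - {"xyz":[0,0,0],"turn":[0,0,0],"gripper":0.2}
    - {"xyz":[0,0,0],"turn":[0,0,0],"gripper":0.2}
    - {"xyz":[0,0,0],"turn":[0,0,0],"gripper":0.2}
    - {"xyz":[0,0,0],"turn":[0,0,0],"gripper":0.2}
    - {"xyz":[0,0,0],"turn":[0,0,0],"gripper":0.2}
    - {"xyz":[0,0,0],"turn":[0,0,0],"gripper":0.2}
    - {"xyz":[0,0,-0.5],"turn":[0,0,0],"gripper":0.2}
    - {"xyz":[0,0,-0.8],"turn":[0,0,0],"gripper":0.2}
    - {"xyz":[0,0,-0.8],"turn":[0,0,0],"gripper":0.2}
    - {"xyz":[0,0,-0.7],"turn":[0,0,0],"gripper":0.2}
    - {"xyz":[0,0,-0.4],"turn":[0,0,0],"gripper":0.2}
    - {"xyz":[0,0,0],"turn":[0,0,0],"gripper":0.2}

```text
time_s: 19.4
position: [0.5893, -0.2442, 0.2552]
tool_rot: [[0.562, -0.827, 0.006], [-0.827, -0.562, -0.004], [0.007, -0.003, -1.0]]
ft_force: [-0.4, -0.8, -0.0]
grip_width: 0.0512
```

step_arm:
  steps:
    - {"xyz":[0,0,0],"turn":[0,0,0.9],"gripper":0.2}
    - {"xyz":[0,0,0],"turn":[0,0,0.9],"gripper":0.2}
    - {"xyz":[0,0,0],"turn":[0,0,0.9],"gripper":0.2}
    - {"xyz":[0,0,0],"turn":[0,0,0.9],"gripper":0.2}
    - {"xyz":[0,0,0],"turn":[0,0,0.9],"gripper":0.2}
    - {"xyz":[0,0,0],"turn":[0,0,0.9],"gripper":0.2}
    - {"xyz":[0,0,0],"turn":[0,0,0.9],"gripper":0.2}
    - {"xyz":[0,0,0],"turn":[0,0,0.9],"gripper":0.2}
    - {"xyz":[0,0,0],"turn":[0,0,0.9],"gripper":0.2}
    - {"xyz":[-0.5,-0.172,0],"turn":[0,0,0.9],"gripper":0.2}
    - {"xyz":[-0.5,-0.172,0],"turn":[0,0,0],"gripper":0.2}
    - {"xyz":[-0.5,-0.172,0],"turn":[0,0,0],"gripper":0.2}
    - {"xyz":[-0.5,-0.172,0],"turn":[0,0,0],"gripper":0.2}
    - {"xyz":[-0.5,-0.172,0],"turn":[0,0,0],"gripper":0.2}
    - {"xyz":[-0.5,-0.172,0],"turn":[0,0,0],"gripper":0.2}
    - {"xyz":[0,0,0.5],"turn":[0,0,0],"gripper":0.2}
    - {"xyz":[0,0,0.5],"turn":[0,0,0],"gripper":0.2}
    - {"xyz":[0,0,0],"turn":[0,0,0],"gripper":0.2}
    - {"xyz":[0,0,0],"turn":[0,0,0],"gripper":0.2}

```text
time_s: 20.98
position: [0.6423, -0.1289, 0.2096]
tool_rot: [[-0.123, -0.992, -0.003], [-0.992, 0.123, 0.001], [-0.001, 0.003, -1.0]]
ft_force: [0.5, 0.6, 0.1]
grip_width: 0.0512
```

Run:
```python
from h import *
snap('wrist','w7')
def px(p):
    z=np.load('pics/w7.npz');fx,fy,cx,cy,k1=z['k'];E=z['E'];q=E[:3,:3].T@(np.array(p)-E[:3,3])
    return np.array([fx,fy])*q[:2]/q[2]+[cx,cy]
u,v=px([.709,-.131,.06]);x0,y0=int(u)-33,int(v)-40;print(x0,y0)
show('w7','a7',(x0,y0,x0+65,y0+80),7)
u,v=px([.588,-.244,.1]);print(u,v);x1,y1=min(int(u)-55,412),int(v)-60
show('w7','b7',(x1,y1,x1+100,y1+120),3)
a=cv2.imread('pics/a7.png');b=cv2.imread('pics/b7.png');c=np.zeros((560,790,3),np.uint8)
c[:a.shape[0],:a.shape[1]]=a;c[:b.shape[0],460:460+b.shape[1]]=b;cv2.imwrite('pics/c7.png',c)
```

```text
207 61
406.5703256773746 245.67631309859996
```

View pics/c7.png

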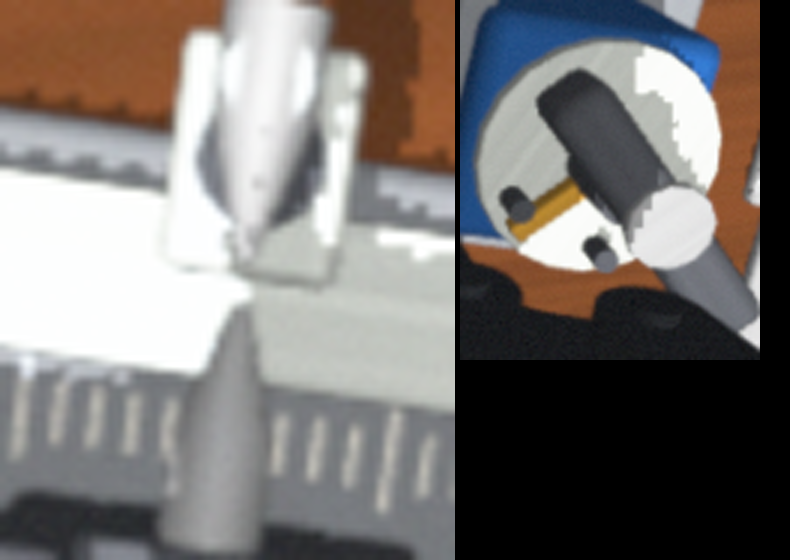

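Pointer tip (243,305), index tip (245,263); the dog rests on its clockwise pin; the gripper is clear of everything.

Run:
```python
from h import *
C=lambda x,y:(207+(x+.5)/7-.5,61+(y+.5)/7-.5)
y=np.array([.267,.9637,0]);x=np.array([.9637,-.267,0])
p,i=[atz('w7',*C(*q),.06) for q in((243,303),(245,263))]
dy=(p-i)@y
print(p,i,'dy',dy,'dx',(i-p)@x)
if abs(dy)<.0015: order.close_job(); print('closed')
```

```text
[ 0.70721771 -0.13121257  0.06      ] [ 0.71158719 -0.1320053   0.06      ] dy -0.00040269733156515644 dx 0.004422520440696792
the job is handed in; nothing more can be done
closed
```

I wound the moving grip counter-clockwise until its pointer was about 8 mm past the index and let go. I then took the handle afresh and wound clockwise to level, with a second small clockwise nudge of about 0.14 rad. I handed the job in at about 21 s of the 72 s allowed; no verdict was given.

- **Level:** the pointer is about 0.4 mm short of the index, and the gap across reads 4.4 mm (4 mm expected).
- **Slack:** in the last picture the dog lies against its clockwise pin.
- **Let go:** the gripper is open and clear of the handle and everything else.

**Checks that disagreed:**
- After the main clockwise winding, dead reckoning said level, but two camera views read +2.1 mm and +1.2 mm. That is why I added the nudge.
- The first closing on the handle read 19 mm instead of 16 mm, but the pads settled to about 17 mm once it turned.
- One move call was refused for having 21 rows, and I resent it with 20.

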